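# Load the wax row into the foundry carrier

### The arm

A 6-joint arm with a two-finger parallel gripper is mounted at the origin on the work surface. World frame = base frame: x ahead of the robot, y to its left, z up, the work surface at z = 0. Lengths are in m, angles in rad, forces in N, time in s.
With the tool pointing down it reaches from about 0.25 to 0.775 m from the base axis. Payload 4 kg.
Tool frame: the origin (TCP) lies at the centre of the arm's flange, where the gripper is bolted on; the fingertips stand 199 mm ahead of it and the grasp point (between the pads) lies 180 mm ahead of it; z points along the fingers, y is the line along which they close (so a half turn about z gives the same grasp; the last joint's range is limited). The gripper opens to 94 mm and grips with 3 to 60 N. Pads are 16 mm wide; open, the fingers measure 119 mm over their backs; the gripper's body (75 mm by 177 mm) begins 78 mm behind the grasp point.
Start: joints at [-1.366, 0.087, 1.371, -0, 1.684, -0.103], TCP at [0.167, -0.524, 0.405] pointing down, gripper open.
Joint ranges: [-3.1, 3.1], [-0.76, 2.03], [0.27, 2.55], [-1.08, 4.22], [0.17, 2.65], [-2.57, 2.57]. Speed limits (rad/s): [2.79, 2.79, 3.14, 3.14, 3.14, 3.14].

### API

Orientations are given as a unit quaternion [x, y, z, w].
In Python, from station import bot gives the robot as it stands. Calls block until the motion is done:
- bot.move_pose(position, orientation): joint-space move of the TCP to a pose.
- bot.move_l(position, vel=0.15, rot=None): straight line of the TCP; rot=None keeps the orientation; vel is the mean speed in m/s.
- bot.set_joints(angles): joint-space move.
- bot.set_gripper(opening, grasp_force=None): finger opening in m; grasp_force is the grip in N (None keeps the last); returns when the fingers have stopped.
- bot.pause(seconds).
- bot.inverse_kinematics(position, orientation): joint angles nearest the present ones, or None.
- bot.state(): the state.
- bot.get_image(name): name is "side" or "top"; returns the picture (400x640x3 uint8, blue, green, red); there is no depth.
- bot.camera_params(name): a dict with "fov_y" (degrees; the focal length in pixels is half the picture's height over the tangent of half this angle, whatever the lens; pixels are square), "cx", "cy" (the principal point, pixels), "rvec" (rotation vector, rad) and "tvec" (3), from world to camera coordinates, as OpenCV has them. Camera axes: x right, y down, z forward; pixel columns grow to the right and rows downward; lengths in m; the calibration is good to about 2 mm. A picture is of the moment at which its call begins. camera_params takes no time and is no camera call.
A pose or a line that the arm cannot do raises bot.IKError and nothing moves.
- bot.hand_in(): hands the job in; it is judged then, once.
The state is a dict: "t": time; "qpos": joint angles; "joint_vel": joint speeds; "effort": joint torques, N m; "tcp_pos": TCP position; "eef_rot": TCP orientation; "force": force on the tool from outside, world axes, zero at the start; "torque": the same for the moment, N m; "opening": finger opening in m; "grasp_force": force on a finger pad.
Only numpy, scipy, OpenCV 4.12 (cv2) and the standard library are available. Lean on these libraries where they do the work, as an engineer would, in place of code of your own. Each camera call takes 0.05 s, during which the arm holds its last target. There are 200 camera calls.

### The job

Move the four wax figures from the tiles of the wooden drying rack into the four pockets of the aluminium carrier, one in each pocket, keeping their order counted from the post: the left-most wax of the row (as it stands at the start, left as the robot sees it) goes into the pocket nearest the carrier's post with the wooden ball, the next one beside it, and so on, with the right-most wax farthest from the post. The wax is brittle: keep each figure upright, set it gently on the floor of its pocket, and leave all four standing free.

Things in the scene. Friction and masses are not known exactly. Their poses are not given: they have to be found in the camera images.
- head: Dark red wax on a square foot 46 x 46 x 12 mm; loose, 75 g or so; origin at the centre of the foot's underside, z up through the figure. A small bust, 80 mm high: a thin neck carrying an egg-shaped head, round seen from above, 36 mm in diameter; its sides are straight from z = 42 to 64 mm, grip it there, in any direction.
- arch: Dark red wax on a square foot 46 x 46 x 12 mm; loose, 75 g or so; origin at the centre of the foot's underside, z up through the figure. A gateway, 70 mm high: two legs and a flat-topped lintel, 24 mm thick along its x and 46 mm wide along its y; the lintel spans z = 48 to 70 mm; grip it there across its x.
- bull: Dark red wax on a square foot 46 x 46 x 12 mm; loose, 85 g or so; origin at the centre of the foot's underside, z up through the figure. A bull's head: a block 30 x 30 mm reaching to z = 64 mm, with two horns growing out of it along its +y and -y (71 mm over the horns at z = 54 to 79 mm, 9 mm thick). Grip the block across its x at z = 40 to 60 mm.
- obelisk: Dark red wax on a square foot 46 x 46 x 12 mm; loose, 80 g or so; origin at the centre of the foot's underside, z up through the figure. A square pillar 28 x 28 mm up to z = 70 mm, with a smaller square tip (turned 45 degrees) up to z = 84 mm. Grip the pillar across its x (or y) at z = 40 to 65 mm.
- tile_head: The fixed pale plaster tile, 68 x 68 x 6 mm, on which the wax head stands at the start. Origin at the centre of its underside; its top is 24 mm above the table. The four tiles are alike and lie in a row, 84 mm apart along their y, on the wooden drying rack (90 x 440 mm), which has a small tin 30 mm high and a cork block 22 mm high at its ends; their +y is the row's left, within 0.15 rad of the robot's left.
- tile_arch: The fixed pale plaster tile, 68 x 68 x 6 mm, on which the wax arch stands at the start. Origin at the centre of its underside; its top is 24 mm above the table. The four tiles are alike and lie in a row, 84 mm apart along their y, on the wooden drying rack (90 x 440 mm), which has a small tin 30 mm high and a cork block 22 mm high at its ends; their +y is the row's left, within 0.15 rad of the robot's left.
- tile_bull: The fixed pale plaster tile, 68 x 68 x 6 mm, on which the wax bull stands at the start. Origin at the centre of its underside; its top is 24 mm above the table. The four tiles are alike and lie in a row, 84 mm apart along their y, on the wooden drying rack (90 x 440 mm), which has a small tin 30 mm high and a cork block 22 mm high at its ends; their +y is the row's left, within 0.15 rad of the robot's left.
- tile_obelisk: The fixed pale plaster tile, 68 x 68 x 6 mm, on which the wax obelisk stands at the start. Origin at the centre of its underside; its top is 24 mm above the table. The four tiles are alike and lie in a row, 84 mm apart along their y, on the wooden drying rack (90 x 440 mm), which has a small tin 30 mm high and a cork block 22 mm high at its ends; their +y is the row's left, within 0.15 rad of the robot's left.
- carrier: Fixed aluminium carrier, a low tray 82 x 440 mm (x, y); origin at the centre of its underside, on the table. A row of four open square pockets, each 66 x 66 mm, with centres at x = 0, y = +126, +42, -42, -126 mm in its frame; pocket floors at z = 8 mm, rims and the 18 mm wide ribs between pockets reach z = 18 mm. Its +y is within 0.15 rad of the robot's left.
- lift_post: Upright steel post, 6 mm radius, with a 28 mm pale wooden ball on top, 70 mm high in all (top 78 mm above the table), fixed on one end of the carrier, at y = +195 or -195 mm in the carrier's frame (either end; the other end has only a flat plate). Origin at the centre of its underside.
Things that resemble listed ones, but are neither listed nor needed, are in the scene too. What is shaped like the obelisk but purple is not meant. What is shaped like the bull but blue is not meant.

How it is judged:
At the end, for the whole second after the job is handed in: Each wax stands upright (within 0.1 rad), free and at rest on the floor of its own pocket (height within 5 mm, centre within 13 mm in x and y); counted from the post, the waxes are in the order in which they stood from left to right at the start (x of head in the frame of carrier between -0.013 and 0.013 m and z of head in the frame of carrier between 0.003 and 0.013 m and angle between each of head, arch, bull, obelisk's own z axis and vertical below 0.1 rad and linear speed of each of head, arch, bull, obelisk below 0.02 m/s and angular speed of each of head, arch, bull, obelisk below 0.2 rad/s and contact force between each of head, arch, bull, obelisk and the fingers below 0.1 N and ((y of each of tile_arch, tile_bull, tile_obelisk in the frame of tile_head below 0 m and ((y of lift_post in the frame of carrier above 0 m and y of head in the frame of carrier between 0.113 and 0.139 m) or (y of lift_post in the frame of carrier below 0 m and y of head in the frame of carrier between -0.139 and -0.113 m))) or (((y of tile_arch in the frame of tile_head above 0 m and y of each of tile_bull, tile_obelisk in the frame of tile_head below 0 m) or (y of each of tile_arch, tile_obelisk in the frame of tile_head below 0 m and y of tile_bull in the frame of tile_head above 0 m) or (y of each of tile_arch, tile_bull in the frame of tile_head below 0 m and y of tile_obelisk in the frame of tile_head above 0 m)) and ((y of lift_post in the frame of carrier above 0 m and y of head in the frame of carrier between 0.029 and 0.055 m) or (y of lift_post in the frame of carrier below 0 m and y of head in the frame of carrier between -0.055 and -0.029 m))) or (((y of each of tile_arch, tile_bull in the frame of tile_head above 0 m and y of tile_obelisk in the frame of tile_head below 0 m) or (y of each of tile_arch, tile_obelisk in the frame of tile_head above 0 m and y of tile_bull in the frame of tile_head below 0 m) or (y of tile_arch in the frame of tile_head below 0 m and y of each of tile_bull, tile_obelisk in the frame of tile_head above 0 m)) and ((y of lift_post in the frame of carrier above 0 m and y of head in the frame of carrier between -0.055 and -0.029 m) or (y of lift_post in the frame of carrier below 0 m and y of head in the frame of carrier between 0.029 and 0.055 m))) or (y of each of tile_arch, tile_bull, tile_obelisk in the frame of tile_head above 0 m and ((y of lift_post in the frame of carrier above 0 m and y of head in the frame of carrier between -0.139 and -0.113 m) or (y of lift_post in the frame of carrier below 0 m and y of head in the frame of carrier between 0.113 and 0.139 m)))) and x of arch in the frame of carrier between -0.013 and 0.013 m and z of arch in the frame of carrier between 0.003 and 0.013 m and ((y of each of tile_head, tile_bull, tile_obelisk in the frame of tile_arch below 0 m and ((y of lift_post in the frame of carrier above 0 m and y of arch in the frame of carrier between 0.113 and 0.139 m) or (y of lift_post in the frame of carrier below 0 m and y of arch in the frame of carrier between -0.139 and -0.113 m))) or (((y of tile_head in the frame of tile_arch above 0 m and y of each of tile_bull, tile_obelisk in the frame of tile_arch below 0 m) or (y of each of tile_head, tile_obelisk in the frame of tile_arch below 0 m and y of tile_bull in the frame of tile_arch above 0 m) or (y of each of tile_head, tile_bull in the frame of tile_arch below 0 m and y of tile_obelisk in the frame of tile_arch above 0 m)) and ((y of lift_post in the frame of carrier above 0 m and y of arch in the frame of carrier between 0.029 and 0.055 m) or (y of lift_post in the frame of carrier below 0 m and y of arch in the frame of carrier between -0.055 and -0.029 m))) or (((y of each of tile_head, tile_bull in the frame of tile_arch above 0 m and y of tile_obelisk in the frame of tile_arch below 0 m) or (y of each of tile_head, tile_obelisk in the frame of tile_arch above 0 m and y of tile_bull in the frame of tile_arch below 0 m) or (y of tile_head in the frame of tile_arch below 0 m and y of each of tile_bull, tile_obelisk in the frame of tile_arch above 0 m)) and ((y of lift_post in the frame of carrier above 0 m and y of arch in the frame of carrier between -0.055 and -0.029 m) or (y of lift_post in the frame of carrier below 0 m and y of arch in the frame of carrier between 0.029 and 0.055 m))) or (y of each of tile_head, tile_bull, tile_obelisk in the frame of tile_arch above 0 m and ((y of lift_post in the frame of carrier above 0 m and y of arch in the frame of carrier between -0.139 and -0.113 m) or (y of lift_post in the frame of carrier below 0 m and y of arch in the frame of carrier between 0.113 and 0.139 m)))) and x of bull in the frame of carrier between -0.013 and 0.013 m and z of bull in the frame of carrier between 0.003 and 0.013 m and ((y of each of tile_head, tile_arch, tile_obelisk in the frame of tile_bull below 0 m and ((y of lift_post in the frame of carrier above 0 m and y of bull in the frame of carrier between 0.113 and 0.139 m) or (y of lift_post in the frame of carrier below 0 m and y of bull in the frame of carrier between -0.139 and -0.113 m))) or (((y of tile_head in the frame of tile_bull above 0 m and y of each of tile_arch, tile_obelisk in the frame of tile_bull below 0 m) or (y of each of tile_head, tile_obelisk in the frame of tile_bull below 0 m and y of tile_arch in the frame of tile_bull above 0 m) or (y of each of tile_head, tile_arch in the frame of tile_bull below 0 m and y of tile_obelisk in the frame of tile_bull above 0 m)) and ((y of lift_post in the frame of carrier above 0 m and y of bull in the frame of carrier between 0.029 and 0.055 m) or (y of lift_post in the frame of carrier below 0 m and y of bull in the frame of carrier between -0.055 and -0.029 m))) or (((y of each of tile_head, tile_arch in the frame of tile_bull above 0 m and y of tile_obelisk in the frame of tile_bull below 0 m) or (y of each of tile_head, tile_obelisk in the frame of tile_bull above 0 m and y of tile_arch in the frame of tile_bull below 0 m) or (y of tile_head in the frame of tile_bull below 0 m and y of each of tile_arch, tile_obelisk in the frame of tile_bull above 0 m)) and ((y of lift_post in the frame of carrier above 0 m and y of bull in the frame of carrier between -0.055 and -0.029 m) or (y of lift_post in the frame of carrier below 0 m and y of bull in the frame of carrier between 0.029 and 0.055 m))) or (y of each of tile_head, tile_arch, tile_obelisk in the frame of tile_bull above 0 m and ((y of lift_post in the frame of carrier above 0 m and y of bull in the frame of carrier between -0.139 and -0.113 m) or (y of lift_post in the frame of carrier below 0 m and y of bull in the frame of carrier between 0.113 and 0.139 m)))) and x of obelisk in the frame of carrier between -0.013 and 0.013 m and z of obelisk in the frame of carrier between 0.003 and 0.013 m and ((y of each of tile_head, tile_arch, tile_bull in the frame of tile_obelisk below 0 m and ((y of lift_post in the frame of carrier above 0 m and y of obelisk in the frame of carrier between 0.113 and 0.139 m) or (y of lift_post in the frame of carrier below 0 m and y of obelisk in the frame of carrier between -0.139 and -0.113 m))) or (((y of tile_head in the frame of tile_obelisk above 0 m and y of each of tile_arch, tile_bull in the frame of tile_obelisk below 0 m) or (y of each of tile_head, tile_bull in the frame of tile_obelisk below 0 m and y of tile_arch in the frame of tile_obelisk above 0 m) or (y of each of tile_head, tile_arch in the frame of tile_obelisk below 0 m and y of tile_bull in the frame of tile_obelisk above 0 m)) and ((y of lift_post in the frame of carrier above 0 m and y of obelisk in the frame of carrier between 0.029 and 0.055 m) or (y of lift_post in the frame of carrier below 0 m and y of obelisk in the frame of carrier between -0.055 and -0.029 m))) or (((y of each of tile_head, tile_arch in the frame of tile_obelisk above 0 m and y of tile_bull in the frame of tile_obelisk below 0 m) or (y of each of tile_head, tile_bull in the frame of tile_obelisk above 0 m and y of tile_arch in the frame of tile_obelisk below 0 m) or (y of tile_head in the frame of tile_obelisk below 0 m and y of each of tile_arch, tile_bull in the frame of tile_obelisk above 0 m)) and ((y of lift_post in the frame of carrier above 0 m and y of obelisk in the frame of carrier between -0.055 and -0.029 m) or (y of lift_post in the frame of carrier below 0 m and y of obelisk in the frame of carrier between 0.029 and 0.055 m))) or (y of each of tile_head, tile_arch, tile_bull in the frame of tile_obelisk above 0 m and ((y of lift_post in the frame of carrier above 0 m and y of obelisk in the frame of carrier between -0.139 and -0.113 m) or (y of lift_post in the frame of carrier below 0 m and y of obelisk in the frame of carrier between 0.113 and 0.139 m))))); the robot touches nothing.
It fails at once if a wax is tipped by more than about 35 degrees (angle between any of head, arch, bull, obelisk's own z axis and vertical above 0.6 rad).
It fails at once if a wax is dropped from more than about 2 cm or thrown (moves faster than 0.65 m/s without the fingers on it) ((linear speed of head above 0.65 m/s and contact force between head and the fingers below 0.05 N) or (linear speed of arch above 0.65 m/s and contact force between arch and the fingers below 0.05 N) or (linear speed of bull above 0.65 m/s and contact force between bull and the fingers below 0.05 N) or (linear speed of obelisk above 0.65 m/s and contact force between obelisk and the fingers below 0.05 N)).
It also fails if it takes over 112 s, if anything falls off the work surface, if the arm or the gripper's body presses on something with over 40 N, if the wrist force passes 120 N, or if a joint passes its speed limit or range.

## Working session

There is one attempt and no reset: what is moved stays moved. The work goes in short steps, each a Python script; the robot and the scene stay as the last script left them, time stands still between calls to the robot, and variables do not carry over. Pictures are saved under pics/ and viewed, at most 14 in all, crops included, and the job is handed in when it is done.

```bash
ls; mkdir -p pics
python3 - <<'E'
from station import bot
import cv2
for n in("top","side"):
    cv2.imwrite(f"pics/{n}0.png",bot.get_image(n)); print(n,bot.camera_params(n))
s=bot.state();print(s["t"],s["eef_rot"],s["opening"])
E
```

```text
pics
top {'fov_y': 43.27990766903713, 'cx': 319.51935186138445, 'cy': 205.9507003924941, 'rvec': array([ 2.21028858, -1.99321708,  0.2229011 ]), 'tvec': array([-0.00717038,  0.55789453,  1.06365847])}
side {'fov_y': 46.86266885995231, 'cx': 308.8879396978674, 'cy': 202.88384829370682, 'rvec': array([ 0.9558439 , -2.47440323,  1.02651111]), 'tvec': array([0.43678012, 0.2742436 , 0.69390402])}
0.1 [ 9.88179955e-01  1.53295162e-01 -4.96770298e-05 -9.83304311e-04] 0.09398722449802034
```

View pics/top0.png

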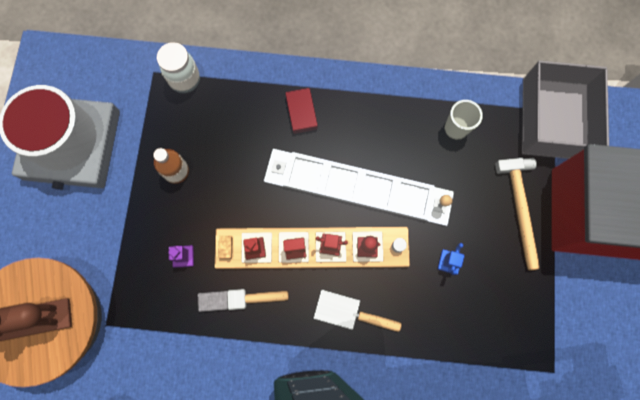

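View pics/side0.png

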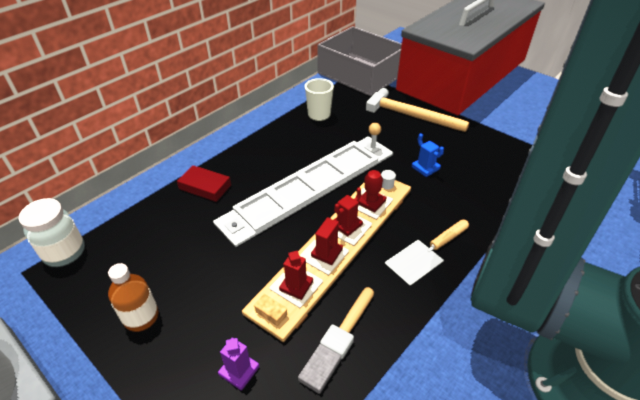

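Top view, with the robot at the bottom of the picture: the row from left to right is the obelisk (255,247), arch (293,248), bull (331,244) and head (369,244). The carrier's post with its ball is at the right end (445,201). The purple obelisk (180,256) and the blue bull (451,261) are the decoys. I'll enlarge the row to confirm.

```bash
cat > h.py <<'E'
import cv2,numpy as np
from station import bot
def cam(n):
    c=bot.camera_params(n);f=200/np.tan(np.radians(c["fov_y"]/2))
    K=np.array([[f,0,c["cx"]],[0,f,c["cy"]],[0,0,1.]]);R=cv2.Rodrigues(c["rvec"])[0]
    return K,R,np.array(c["tvec"])
def ray(n,px,z):
    K,R,t=cam(n);p=np.c_[np.atleast_2d(px),np.ones(len(np.atleast_2d(px)))]
    d=p@np.linalg.inv(K).T@R;o=-R.T@t
    return (o+d*((z-o[2])/d[:,2])[:,None])
def proj(n,P):
    K,R,t=cam(n);q=(np.atleast_2d(P)@R.T+t)@K.T;return q[:,:2]/q[:,2:]
E
python3 - <<'E'
from h import *
im=cv2.imread("pics/top0.png")
cv2.imwrite("pics/c1.png",cv2.resize(im[220:280,205:420],None,fx=3.7,fy=3.7,interpolation=cv2.INTER_CUBIC))
cv2.imwrite("pics/c2.png",cv2.resize(cv2.imread("pics/side0.png")[155:335,240:420],None,fx=3.3,fy=3.3,interpolation=cv2.INTER_CUBIC))
hsv=cv2.cvtColor(im,cv2.COLOR_BGR2HSV)
w=((hsv[...,1]<50)&(hsv[...,2]>140)).astype(np.uint8)*255
roi=np.zeros_like(w);roi[145:230,255:460]=255
for name,m,z in(("carrier",w&roi,.018),):
    c=max(cv2.findContours(m,cv2.RETR_EXTERNAL,cv2.CHAIN_APPROX_NONE)[0],key=cv2.contourArea)
    r=cv2.minAreaRect(ray("top",c[:,0],z)[:,:2].astype(np.float32));print(name,r)
    ext=m*0;cv2.drawContours(ext,[c],-1,255,-1)
# wood rack
wd=((hsv[...,0]>8)&(hsv[...,0]<28)&(hsv[...,1]>60)&(hsv[...,2]>130)).astype(np.uint8)*255
roi=np.zeros_like(w);roi[222:275,208:416]=255
m=cv2.morphologyEx((wd|w)&roi,cv2.MORPH_CLOSE,np.ones((5,5)))
c=max(cv2.findContours(m,cv2.RETR_EXTERNAL,cv2.CHAIN_APPROX_NONE)[0],key=cv2.contourArea)
print("rack",cv2.minAreaRect(ray("top",c[:,0],.018)[:,:2].astype(np.float32)))
red=(((hsv[...,0]<8)|(hsv[...,0]>172))&(hsv[...,1]>120)&(roi>0)).astype(np.uint8)*255
for c in cv2.findContours(red,cv2.RETR_EXTERNAL,cv2.CHAIN_APPROX_NONE)[0]:
    if cv2.contourArea(c)>60: print("red",cv2.boundingRect(c),cv2.contourArea(c))
print(ray("top",[[445,201]],.064))
for p in((255,247),(293,248),(331,244),(369,244)):print(p,ray("top",[p],.08)[0])
# carrier inner pockets: print brightness dark lines
g=cv2.cvtColor(im,cv2.COLOR_BGR2GRAY);print(g[160:215:3,300:440:6])
E
```

```text
carrier ((0.6235577464103699, -0.03435198962688446), (0.43937546014785767, 0.08894632011651993), 82.0269775390625)
rack ((0.468482106924057, 0.058665841817855835), (0.09331950545310974, 0.4424182176589966), 6.724425792694092)
red (284, 238, 21, 21) 306.0
red (244, 238, 21, 21) 321.5
red (365, 237, 12, 12) 99.5
red (316, 235, 27, 15) 209.5
[[ 0.59520409 -0.22707535  0.064     ]]
(255, 247) [0.4471116  0.17878094 0.08      ]
(293, 248) [0.45339129 0.09725702 0.08      ]
(331, 244) [0.4704514  0.01679112 0.08      ]
(369, 244) [ 0.47890859 -0.06472813  0.08      ]
[[242 187 228 253 245 138  85  88  88  87  86  86  85  83  83  82  81  80
   79  77  76  75  74  73]
 [253 253 246 188 252 254 250 151  88  88  88  86  86  85  84  83  82  82
   80  79  77  77  76  73]
 [253 253 253 253 253 247 216 254 252 168  87  87  87  87  85  85  83  83
   81  79  79  77  77  74]
 [253 253 253 253 253 250 247 190 206 253 254 181  88  86  86  87  86  83
   83  81  81  79  75  74]
 [253 253 253 253 253 252 253 253 254 234 253 251 254 200  91  86  86  85
   84  82  80  79  76  76]
 [253 253 253 253 253 253 2
[... 687 characters left out ...]
88  83  76 108 205 254 253 253 253 253 253 253 253 253 251 253 253
  253 253 253 251 253 253]
 [ 85  86  88  90  89  80 101 205 254 253 253 253 253 253 253 253 253 253
  253 253 253 219 253 239]
 [ 85  86  88  89  92  92  93  78  95 178 252 253 253 253 253 253 253 253
  253 253 253 213 253 228]
 [ 85  86  87  89  91  92  93  95  92  82  95 176 252 253 253 253 253 253
  253 253 253 238 252 142]
 [ 84  86  89  89  90  91  93  95  95  95  94  81  91 171 250 254 253 253
  253 253 253 251 247 161]
 [ 83  86  86  88  90  92  92  95  95  95  95  95  94  85  86 159 250 254
  253 253 253 253 193 151]
 [ 83  84  86  89  89  92  93  94  94  94  94  94  95  95  92  85  85 149
  241 254 253 253 182 181]]
```

View pics/c1.png

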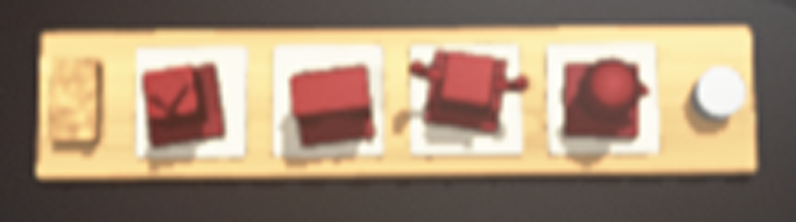

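View pics/c2.png

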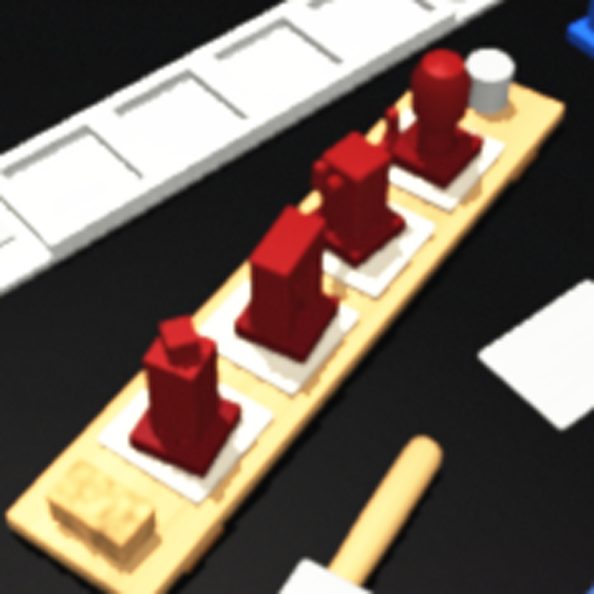

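Both crops confirm the order: obelisk, arch, bull, head, all dark red. Obelisk and arch are turned slightly counter-clockwise and the bull clockwise. Next I'll measure the top faces and the carrier.

Run:
```python
from h import *
K,R,t=cam("top");print("camC",-R.T@t)
im=cv2.imread("pics/top0.png");S=4
def sub(x0,y0,x1,y1):
    return cv2.resize(im[y0:y1,x0:x1],None,fx=S,fy=S,interpolation=cv2.INTER_CUBIC)
def topx(c,x0,y0): return (c[:,0]+.5)/S-.5+[x0,y0]
for n,b,z in(("obelisk",(240,232,272,266),.094),("arch",(279,232,311,266),.094),("bull",(311,230,352,262),.088),("head",(352,230,384,262),.077)):
    s=sub(*b);r=s[...,2].astype(int);redm=(r-s[...,1]>50)
    v=r[redm];th,_=cv2.threshold(v.astype(np.uint8).reshape(-1,1),0,255,cv2.THRESH_OTSU)
    m=((r>th)&redm).astype(np.uint8)*255
    if n=="bull":m=cv2.morphologyEx(m,cv2.MORPH_OPEN,np.ones((25,25)))
    c=max(cv2.findContours(m,cv2.RETR_EXTERNAL,cv2.CHAIN_APPROX_NONE)[0],key=cv2.contourArea)
    q=cv2.minAreaRect(ray("top",topx(c,*b[:2]),z)[:,:2].astype(np.float32));print(n,th,np.round(q[0],4),np.round(q[1],4),q[2])
    # whole red outline
    c=max(cv2.findContours(redm.astype(np.uint8),cv2.RETR_EXTERNAL,cv2.CHAIN_APPROX_NONE)[0],key=cv2.contourArea)
    o=cv2.cvtColor(m,cv2.COLOR_GRAY2BGR);cv2.drawContours(s,[c],-1,(0,255,0),1)
    vis=np.hstack([s,o]);vis=cv2.copyMakeBorder(vis,0,140-vis.shape[0],0,330-vis.shape[1],cv2.BORDER_CONSTANT)
    globals().setdefault("V",[]).append(vis)
cv2.imwrite("pics/m1.png",np.vstack(V))
# tiles: white+red blobs on rack
s=sub(205,220,420,280);hs=cv2.cvtColor(s,cv2.COLOR_BGR2HSV)
# carrier far/near edges: contour in upsampled
b=(255,140,460,230);s=sub(*b);g=s.min(2)
m=(g>150).astype(np.uint8)*255
c=max(cv2.findContours(m,cv2.RETR_EXTERNAL,cv2.CHAIN_APPROX_NONE)[0],key=cv2.contourArea)
P=ray("top",topx(c,*b[:2]),.018)[:,:2]
bx=cv2.minAreaRect(P.astype(np.float32));print(bx)
a=np.radians(bx[2]);uy=np.array([np.cos(a),np.sin(a)])
if uy[1]<0:uy=-uy
ux=np.array([uy[1],-uy[0]])
X=P@ux;Y=P@uy;mid=abs(Y-np.median([Y.min(),Y.max()]))<.19
for nm,sel in(("far",mid&(X>X.max()-.02)),("near",mid&(X<X.min()+.02))):
    p=np.polyfit(Y[sel],X[sel],1);print(nm,p, np.polyval(p,(Y.min()+Y.max())/2))
print("uy",uy,"Y",Y.min(),Y.max())
```

```text
camC [0.31468291 0.03163628 1.15872381]
obelisk 156.0 [0.4511 0.1878] [0.027 0.03 ] 9.286896705627441
arch 160.0 [0.4607 0.0964] [0.0232 0.0451] 13.090697288513184
bull 175.0 [0.4774 0.0172] [0.0254 0.0252] 5.447830677032471
head 159.0 [ 0.4835 -0.0674] [0.0213 0.0212] 5.920716285705566
((0.6233934760093689, -0.03433166444301605), (0.43935009837150574, 0.08861939609050751), 82.0130386352539)
far [-2.06423218e-04  6.65523593e-01] 0.6655127313871447
near [8.11496935e-05 5.79959183e-01] 0.5799634527881126
uy [0.13894774 0.99029971] Y -0.1670545910068427 0.27229552533672874
```

View pics/m1.png

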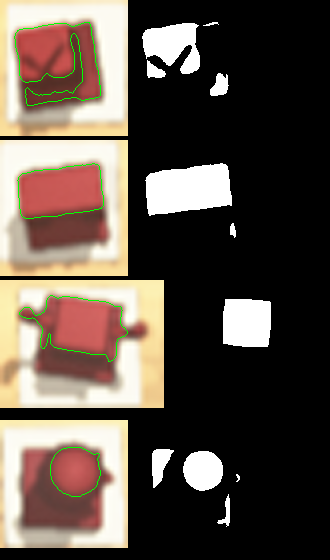

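Arch measures 23x45 mm (24x46 expected) and the carrier 440 mm long, which match. The carrier centre is about (0.626, -0.035) with a yaw of -8.0°. I'll check the other figures against their feet and check the reach.

```bash
cat >> h.py <<'E'
CY=np.radians(-7.99);CC=np.array([.6260,-.0347])
def pocket(y): return CC+y*np.array([-np.sin(CY),np.cos(CY)])
from scipy.spatial.transform import Rotation as Ro
def quat(th,k=1): return (Ro.from_euler("z",th+k*np.pi/2)*Ro.from_euler("x",np.pi)).as_quat()
E
python3 - <<'E'
from h import *
foot={"obelisk":((26,105),(101,97),(240,232)),"arch":((31,109),(102,100),(279,232)),"bull":((35,94),(112,103),(311,230)),"head":((24,107),(102,107),(352,230))}
for n,(a,b,o) in foot.items():
    P=ray("top",(np.array([a,b])+.5)/4-.5+o,.024)[:,:2];d=P[0]-P[1];u=d/np.hypot(*d);ux=np.array([u[1],-u[0]])
    print(n,"w",np.hypot(*d).round(4),"ctr",(P.mean(0)+.023*ux).round(4),"yaw",np.degrees(np.arctan2(-u[0],u[1])).round(1))
    if n=="bull":
        h=ray("top",np.array([[20.,314-280],[141,329-280]])/4+o,.093)[:,:2];d=h[0]-h[1];print("horns",np.hypot(*d),h.mean(0),np.degrees(np.arctan2(-d[0],d[1])))
    if n=="head":print("head circle",ray("top",[(np.array([75,51.])+.5)/4-.5+o],.079))
r=np.radians(6.72);
for s in(126,42,-42,-126):print("tile",np.array([.4685,.0587])+s/1000*np.array([-np.sin(r),np.cos(r)]))
for k in(1,-1):
  for p,th in(([.451,.187],.22),([.48,-.066],.1),(pocket(-.126),CY),(pocket(.126),CY)):
    q=bot.inverse_kinematics([*p,.37],quat(th,k));print(k,None if q is None else np.round(q,2))
E
```

```text
obelisk w 0.0423 ctr [0.4544 0.1872] yaw 12.0
arch w 0.0403 ctr [0.4616 0.0983] yaw 13.2
bull w 0.0437 ctr [0.4779 0.0179] yaw -0.8
horns 0.06498545785000724 [0.4763525  0.01748513] -1.2068641724638212
head w 0.044 ctr [ 0.4819 -0.066 ] yaw 5.9
head circle [[ 0.48289183 -0.06748543  0.079     ]]
tile [0.45375581 0.18383436]
tile [0.46358527 0.10041145]
tile [0.47341473 0.01698855]
tile [ 0.48324419 -0.06643436]
1 [ 0.28 -0.04  1.57 -0.    1.61  0.06]
1 [-0.25 -0.05  1.58  0.    1.61 -0.35]
1 [-0.35  0.27  1.23  0.    1.64 -0.21]
1 [ 0.05  0.32  1.17 -0.    1.66  0.19]
-1 None
-1 None
-1 None
-1 None
```

Everything agrees within about 3 mm, and `k=1` reaches every pose. I'll move the obelisk first.

```bash
cat >> h.py <<'E'
FIG={"obelisk":(.453,.187,12.3,.052,-.126),"arch":(.461,.097,13.1,.059,-.042),"bull":(.4775,.0175,-1,.050,.042),"head":(.4825,-.067,6,.053,.126)}
UP=.135
def pick(n):
    x,y,d,h,_=FIG[n];q=quat(np.radians(d));z=.18+h
    bot.set_gripper(.09)
    bot.move_pose([x,y,z+UP],q);bot.move_l([x,y,z+.024],vel=.12)
    bot.set_gripper(0.,grasp_force=15);s=bot.state();print(n,"grip",s["opening"],s["grasp_force"],"t",s["t"])
    bot.move_l([x,y,z+UP],vel=.12);s=bot.state();print("lifted",s["opening"],s["grasp_force"],s["force"].round(2) if hasattr(s["force"],"round") else s["force"])
def place(n):
    h,py=FIG[n][3:];p=pocket(py);q=quat(CY);z=.18+h
    bot.move_l([*p,z+UP],vel=.2,rot=q);bot.move_l([*p,z+.03],vel=.12);bot.move_l([*p,z+.009],vel=.03)
    print("down",np.round(bot.state()["force"],2))
    o=bot.state()["opening"];bot.set_gripper(o+.006);bot.set_gripper(.09);bot.move_l([*p,z+UP],vel=.15)
    print("t",bot.state()["t"])
E
python3 - <<'E'
from h import *
pick("obelisk");cv2.imwrite("pics/s1.png",bot.get_image("side"))
E
```

```text
obelisk grip 0.028106490209333375 14.665352404117584 t 5.1583
lifted 0.028264634082187073 14.665606766939163 [ 0.12  0.35 -0.46]
```

View pics/s1.png

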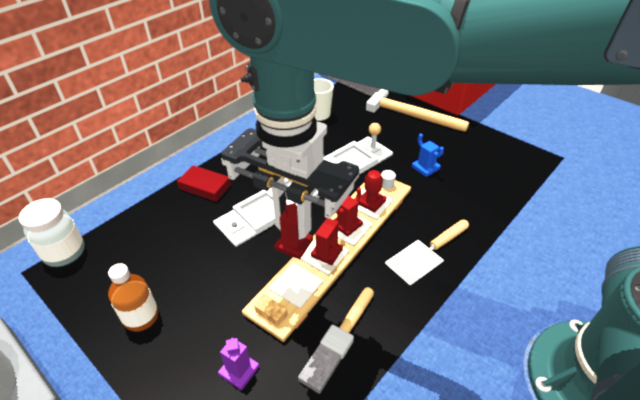

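The obelisk (292,240) hangs upright in the fingers with an opening of 28 mm, as expected. The other three waxes have not moved.

Run:
```python
from h import *
place("obelisk");pick("arch");cv2.imwrite("pics/s2.png",bot.get_image("side"))
```

```text
down [-0.23 -0.6  -1.38]
t 12.5167
arch grip 0.02400576876065554 14.999033063650131 t 15.9667
lifted 0.023617571366277845 14.999227076768875 [ 0.25  0.17 -0.86]
```

View pics/s2.png

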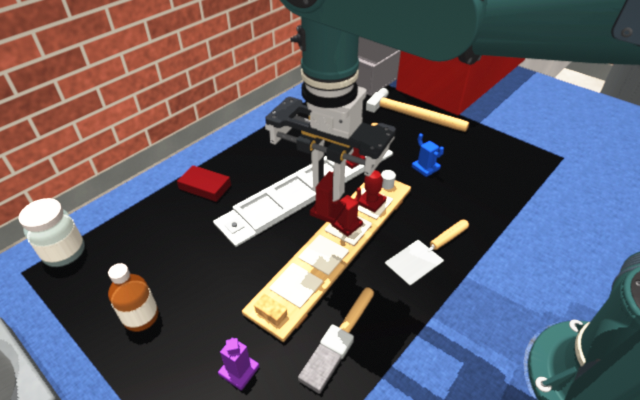

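The arch (326,195) is held at 24 mm. The obelisk is in the pocket by the post (355,160), partly hidden by the fingers. Carrying on with the rest.

Run:
```python
from h import *
place("arch");pick("bull");place("bull");pick("head");place("head")
bot.move_pose([.3,-.35,.4],quat(0));cv2.imwrite("pics/t3.png",bot.get_image("top"));im=bot.get_image("side");cv2.imwrite("pics/s3.png",im)
cv2.imwrite("pics/s3c.png",cv2.resize(im[100:260,200:420],None,fx=3.5,fy=3.5))
im=cv2.imread("pics/t3.png")
cv2.imwrite("pics/t3c.png",cv2.resize(im[140:230,255:460],None,fx=3.9,fy=3.9,interpolation=cv2.INTER_CUBIC))
```

```text
down [ 0.05  0.9  -0.87]
t 22.6583
bull grip 0.030217620606446643 14.932022094726562 t 25.6167
lifted 0.029908157185206008 14.931972026824951 [ 0.19  0.15 -0.98]
down [ 0.28  0.6  -1.03]
t 31.7833
head grip 0.035514694768538746 14.999992485973053 t 34.6667
lifted 0.036167177173561126 14.999848732841201 [-0.15  0.08 -1.32]
down [ 0.01  0.54 -0.16]
t 41.1083
```

View pics/t3c.png

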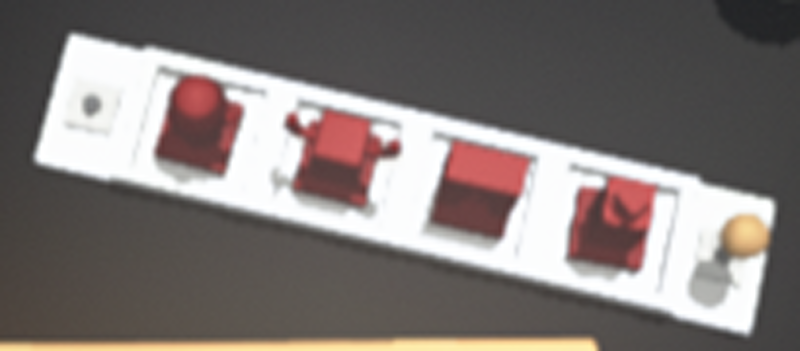

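View pics/s3c.png

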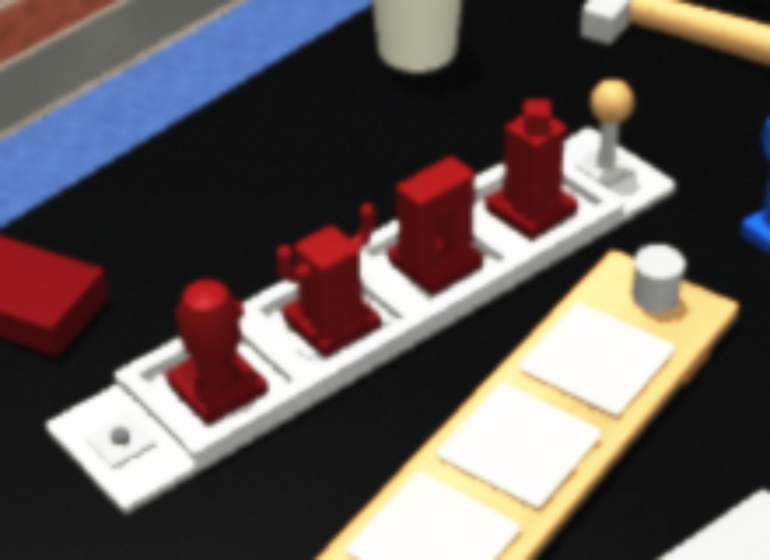

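From the post outward, the pockets hold the obelisk (615,225), arch (480,190), bull (337,155) and head (200,125), all upright. I'll check the centring with numbers before handing in.

Run:
```python
from h import *
R2=np.array([[np.cos(CY),np.sin(CY)],[-np.sin(CY),np.cos(CY)]])
def loc(px,z): return (ray("top",[(np.array(px)+.5)/3.9-.5+[255,140]],z)[0,:2]-CC)@R2.T*1000
for n,a,b in(("obelisk",(568,255),(640,272)),("arch",(429,222),(500,239)),("bull",(293,190),(364,208)),("head",(157,159),(229,176))):
    p=(loc(a,.008)+loc(b,.008))/2;print(n,(p+[23,0]).round(1))
print("arch top",loc((487,175),.078).round(1),"bull top",loc((341,139),.072).round(1),"head",loc((198,100),.063).round(1))
# pocket far rim edge corners (z=.018): expected x=33
for c in((160,68),(266,92),(436,133),(536,157),(570,167),(676,191)):print("rim",loc(c,.018).round(1))
```

```text
obelisk [   0.6 -128. ]
arch [  0.3 -42.3]
bull [-0.4 41.6]
head [ -1.  125.8]
arch top [ -5.9 -43.8] bull top [-3.5 41.8] head [  1.9 128. ]
rim [ 29.1 159.7]
rim [29.9 93.6]
rim [ 29.6 -12. ]
rim [ 29.5 -73.7]
rim [ 28.3 -94.8]
rim [  29.1 -159.6]
```

All four are within about 4 mm of their pocket centres, against a limit of 13 mm, so I'm handing in.

```bash
python3 -c "
from station import bot
print(bot.hand_in(),bot.state()['t'])"
```

```text
the job is handed in; nothing more can be done
the job is handed in; nothing more can be done
```

All four waxes stand upright and free in the carrier, in order from the post (obelisk, arch, bull, head), each within about 4 mm of its pocket centre by the camera; the job is handed in, but no verdict came back.

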